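# Sweep the loose spacers off the sorting plate into the red reject bin

### The job

Three loose steel spacers lie on the raised green sorting plate: with the fingertips, sweep them along the plate and off its open end so that all three drop into the red reject bin. Only push them, do not pick them up or lift them off the plate. Leave the pump housing, the brass fitting and the gear where they stand on the dark strip, and do not disturb the other things on the bench.

Things in the scene. Friction and masses are not known exactly. Their poses are not given: they have to be found in the camera images.
- plate: Raised green plate, fixed, 240 mm (x) by 320 mm (y), top 60 mm above the bench. Origin: centre of its underside. Its long edges (x = +-117 mm) have a rim 6 mm thick, 10 mm high; its ends (y = +-160 mm) are open, a bin against each. A dark strip 62 mm wide runs along the middle (along y) with housing, fitting and gear; two spacers lie at x about -78 mm, one at x about +78 mm.
- red_bin: Red open-topped bin, fixed, 240 mm (x) by 110 mm (y) by 54 mm high, walls and floor 4 mm, its rim 6 mm below the plate's top. It stands 2 mm off one open end of the plate, either +y or -y, with the plate's yaw. Origin: centre of its underside, on the bench.
- blue_bin: Blue bin of the same shape against the plate's other end; nothing goes in it. Origin: centre of its underside.
- spacer1_center (a point): Loose steel spacer: a ring 32 mm outside, 16 mm inside, 14 mm high, about 60 g, lying flat on the plate. The point is its centre, half-way up (7 mm above the plate's top).
- spacer2_center (a point): Loose steel spacer: a ring 32 mm outside, 16 mm inside, 14 mm high, about 60 g, lying flat on the plate. The point is its centre, half-way up (7 mm above the plate's top).
- spacer3_center (a point): Loose steel spacer: a ring 32 mm outside, 16 mm inside, 14 mm high, about 60 g, lying flat on the plate. The point is its centre, half-way up (7 mm above the plate's top).
- housing: Aluminium pump housing, loose, 52 mm (x) by 72 mm (y), 40 mm high, standing on the dark strip. Stays. Origin: centre of its underside.
- fitting: Brass fitting, loose, hexagon foot 30 mm across, 38 mm high, standing on the dark strip. Stays. Origin: centre of its underside.
- gear: Dark steel gear with hub, loose, 47 mm across, 28 mm high, on the dark strip. Stays. Origin: centre of its underside.
- driver: Blue and black pistol-grip power driver lying on the bench, about 220 by 175 mm, 45 mm high. Bystander. Origin: under the middle of its barrel.
- grease: White jar with yellow cap, 60 mm across, 75 mm high, on the bench. Bystander. Origin: centre of its underside.
- wrench: Steel wrench 170 mm long lying beyond the plate. Bystander. Origin: its underside, along its length.
- sockets: Black holder 50 by 200 mm with four upright dark sockets, 80 mm high, on the bench. Bystander. Origin: centre of its underside.

How it is judged (in metres and radians):
At the end, for the whole second after the job is handed in: All three spacers lie at rest inside the red bin (centre within its outline and less than 42 mm above the bench), and the housing, fitting, gear (within 15 mm) and the other bench things (within 20 mm) are where they were (x of spacer1_center in the frame of red_bin between -0.12 and 0.12 m and y of spacer1_center in the frame of red_bin between -0.055 and 0.055 m and height (world z) of each of spacer1_center, spacer2_center, spacer3_center below 0.042 m and linear speed of each of spacer1, spacer2, spacer3 below 0.03 m/s and x of spacer2_center in the frame of red_bin between -0.12 and 0.12 m and y of spacer2_center in the frame of red_bin between -0.055 and 0.055 m and x of spacer3_center in the frame of red_bin between -0.12 and 0.12 m and y of spacer3_center in the frame of red_bin between -0.055 and 0.055 m and not (distance of housing from where it was at the start of the episode above 0.015 m) and not (distance of fitting from where it was at the start of the episode above 0.015 m) and not (distance of gear from where it was at the start of the episode above 0.015 m) and not (distance of driver from where it was at the start of the episode above 0.02 m) and not (distance of grease from where it was at the start of the episode above 0.02 m) and not (distance of wrench from where it was at the start of the episode above 0.02 m) and not (distance of sockets from where it was at the start of the episode above 0.02 m)); the robot touches nothing.
It fails at once if a spacer is lifted: its centre rises more than 20 mm above where it lay on the plate (height (world z) of any of spacer1_center, spacer2_center, spacer3_center above 0.087 m).
It fails at once if the aluminium pump housing is pushed more than 15 mm or tipped (distance of housing from where it was at the start of the episode above 0.015 m or angle between housing's own z axis and vertical above 0.3 rad).
It fails at once if the brass fitting is pushed more than 15 mm or tipped (distance of fitting from where it was at the start of the episode above 0.015 m or angle between fitting's own z axis and vertical above 0.3 rad).
It fails at once if the dark gear is pushed more than 15 mm or tipped (distance of gear from where it was at the start of the episode above 0.015 m or angle between gear's own z axis and vertical above 0.3 rad).
It fails at once if the driver, jar, wrench or socket holder is moved more than 20 mm or tipped (distance of any of driver, grease, wrench, sockets from where it was at the start of the episode above 0.02 m or angle between any of grease, sockets's own z axis and vertical above 0.3 rad).
It also fails if it takes over 61 s, if anything falls off the work surface, if the arm or the gripper's body presses on something with over 40 N, if the wrist force passes 120 N, or if a joint passes its speed limit or range.

### The arm

A 6-joint arm with a two-finger parallel gripper is mounted at the origin on the work surface. World frame = base frame: x ahead of the robot, y to its left, z up, the work surface at z = 0. Lengths are in mm, angles in rad, forces in N, time in s.
With the tool pointing down it reaches from about 300 to 775 mm from the base axis. Payload 14.6 kg.
Tool frame: the origin (TCP) lies at the very end of the fingers, on their centre line; the grasp point (between the pads) lies 19 mm behind it; z points along the fingers, y is the line along which they close (so a half turn about z gives the same grasp; the last joint's range is limited). The gripper opens to 94 mm and grips with 3 to 60 N. Pads are 16 mm wide; open, the fingers measure 119 mm over their backs; the gripper's body (75 mm by 177 mm) begins 78 mm behind the grasp point.
Start: joints at [1.107, 0.3, 1.521, -0, 1.321, -0.067], TCP at [212.554, 507.257, 205.446] pointing down, gripper open.
Joint ranges: [-3.03, 3.03], [-0.79, 2.21], [0.23, 2.52], [-1.04, 4.18], [0, 3.07], [-2.55, 2.55]. Speed limits (rad/s): [2.22, 2.22, 2.57, 3.14, 3.14, 3.14].

### API

Orientations are given as [roll, pitch, yaw] about the fixed x, y, z axes, in that order (R = Rz(yaw) Ry(pitch) Rx(roll)).
In Python, from cell import manip, eyes, ticket gives the robot as it stands. The module is installed in compiled form; this text tells all that it offers.
- The arm moves only by the tool arm_command, never from a script. Its argument "plan" is a list of rows, each a list of 5 numbers: the opening, from -1 (shut) to 1 (fully open), then the shift along the tool's x, y, z in m, then the turn about the tool's z in rad. In form: [[jaw, dx, dy, dz, roll], ...]. A call has 1 to 20 rows; each row shifts and turns the commanded pose from where the row before left it, along the tool's axes as they then stand; what a row does not reach is not made up. A row lasts 1/8 s, in which the tool goes at most 62.5 mm and 10.7 degrees, less where a joint would pass 70% of its speed; a pose out of reach is approached as far as the arm can. A call is refused whole if a number of a shift passes 0.0625 or a number of a turn 0.188, either way. A call with a gripper value outside its range is refused whole. The fingers move at their own pace and stop on an object; "newtons" is the grip in N (left out, the last holds). Time passes only in rows, so rows that do not move let the fingers close. It gives the time, the measured TCP pose, the force, the opening and the grip force at its end, in the units of the state.
- manip.read_state(): the state, without advancing time (a new reading comes with each control period).
- eyes.camera(name): name is "side" or "top" or "wrist"; returns a dict with "img" (420x560x3 uint8, blue, green, red), "z_map" (420x560 float32, mm along the optical axis (not along the pixel's ray), 0 where there is no reading), "fx", "fy", "cx", "cy" (pixels), "eye" and "orientation" of the camera in the world. Camera axes: x right, y down, z forward; pixel columns grow to the right and rows downward; lengths in mm; the calibration is good to about 2 mm. A picture is of the moment at which its call begins.
- ticket.sign_off(): hands the job in; it is judged then, once.
The state is a dict: "clock": time; "joints": joint angles; "qd": joint speeds; "effort": joint torques, N m; "eef_pos": TCP position; "eef_rot": TCP orientation; "wrist_force": force on the tool from outside, world axes, zero at the start; "moment": the same for the moment, N m; "finger_gap": finger opening in mm; "finger_force": force on a finger pad.
Only numpy, scipy, OpenCV 4.12 (cv2) and the standard library are available. Lean on these libraries where they do the work, as an engineer would, in place of code of your own. Each camera call takes 0.05 s, during which the arm holds its last target. There are 200 camera calls.

## Working session

There is one attempt and no reset: what is moved stays moved. The work goes in short steps, Python scripts to look and compute and a tool call to move; the robot and the scene stay as the last step left them, time stands still between calls to the robot, and variables do not carry over. Pictures are saved under pics/ and viewed, at most 10 in all, crops included, and the job is handed in when it is done.

Besides the shell and the picture viewer there is one more tool, called after "Call:" as name(argument=value, ...), one argument or row to a line, values as JSON. arm_command: Moves the arm, as the interface text tells. Its arguments: {"type":"object","properties":{"plan":{"type":"array"},"newtons":{"type":"number"}},"required":["plan"]}

```bash
mkdir -p pics; cat > h.py <<'E'
import numpy as np, cv2
from scipy.spatial.transform import Rotation as R
from cell import manip, eyes, ticket
def cam(n):
    c=eyes.camera(n); o=np.array(c["orientation"],float)
    c["R"]=o if o.shape==(3,3) else R.from_euler("xyz",o).as_matrix()
    c["t"]=np.array(c["eye"],float); return c
def ray(c,u,v,z):
    d=c["R"]@np.array([(u-c["cx"])/c["fx"],(v-c["cy"])/c["fy"],1]); return c["t"]+d*(z-c["t"][2])/d[2]
def cloud(c):
    v,u=np.mgrid[:420,:560]; z=c["z_map"]
    p=np.stack([(u-c["cx"])/c["fx"]*z,(v-c["cy"])/c["fy"]*z,z],-1)
    return p@c["R"].T+c["t"]
E
python3 - <<'E'
from h import *
s=manip.read_state(); print(s["eef_pos"],s["eef_rot"],s["clock"])
for n in ["top","side"]:
    c=cam(n); cv2.imwrite(f"pics/{n}0.png",c["img"]); print(n,c["t"],c["orientation"],c["fx"])
    np.savez(f"{n}0.npz",**{k:c[k] for k in ["img","z_map","fx","fy","cx","cy","R","t"]})
E
```

```text
[212.46384724 507.01918675 204.88223705] [-3.14043822e+00 -3.13456946e-05  2.74480642e+00] 0.0
top [ 384.8113366    25.34987863 1682.37210735] [-3.03064214 -0.00551723 -1.58200034] 513.4708309905947
side [  44.26832911 -825.2688383   915.96762144] [-2.26448334  0.00361705 -0.54635277] 432.6938909258217
```

View pics/top0.png

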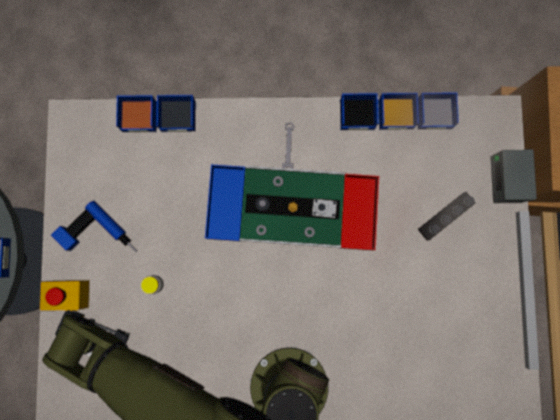

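View pics/side0.png

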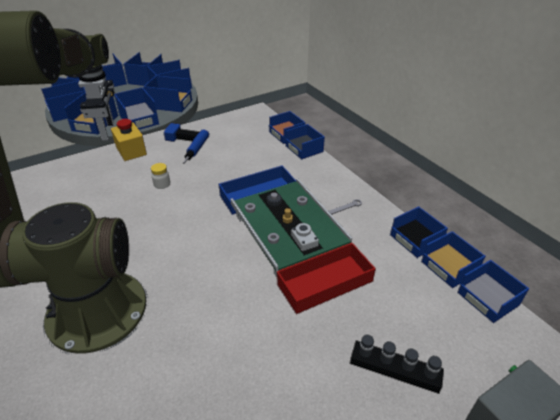

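The top view has +x up and +y to the left. The plate's centre is near (292,206), with the red bin at its right end (-y, about (360,212)). The spacers are at about (278,181), (262,229) and (310,231). The side view agrees: the red bin is the nearest one, and the gripper is far off to the upper left.

```bash
cat > m.py <<'E'
from h import *
class D(dict): pass
def meas(n,c):
    img=c["img"]; h=cv2.cvtColor(img,cv2.COLOR_BGR2HSV)
    out={}
    g=cv2.inRange(h,(55,90,25),(95,255,255)); g=cv2.morphologyEx(g,cv2.MORPH_OPEN,np.ones((3,3)))
    k=max(cv2.findContours(g,cv2.RETR_EXTERNAL,2)[0],key=cv2.contourArea); hull=cv2.convexHull(k)
    pl=np.array([ray(c,*p[0],60)[:2] for p in hull],np.float32)
    out["plate"]=cv2.minAreaRect(pl)
    r=cv2.inRange(h,(0,150,60),(8,255,255))|cv2.inRange(h,(172,150,60),(180,255,255))
    k=max(cv2.findContours(r,cv2.RETR_EXTERNAL,2)[0],key=cv2.contourArea)
    out["red"]=cv2.minAreaRect(np.array([ray(c,*p[0],54)[:2] for p in k],np.float32))
    m=np.zeros(g.shape,np.uint8); cv2.fillConvexPoly(m,hull,255); m=cv2.erode(m,np.ones((3,3)))
    o=cv2.bitwise_and(m,cv2.bitwise_not(cv2.inRange(h,(50,75,0),(100,255,255))))
    nn,_,st,ce=cv2.connectedComponentsWithStats(o)
    out["blobs"]=[(ce[i].round(1),st[i,2:],ray(c,*ce[i],70)[:2].round(1)) for i in range(1,nn) if st[i,4]>25]
    return out
if __name__=="__main__":
    C={n:dict(np.load(n+"0.npz")) for n in ["top","side"]}
    B={}
    for n in C:
        o=meas(n,C[n]); print(n,"plate",o["plate"],"red",o["red"])
        for b in o["blobs"]: print("  ",*b)
        P=cloud(C[n]); 
        for b in o["blobs"]:
            u,v=b[0].astype(int); print("   z",P[v-4:v+5,u-4:u+5,2].min().round(),P[v-4:v+5,u-4:u+5,2].max().round())
        B[n]=o["blobs"]
    for a in B["top"]:
        for b in B["side"]:
            if np.linalg.norm(a[2]-b[2])<25:
                A=[];y=[]
                def d(c,p): 
                    q=c["R"]@np.array([(p[0]-c["cx"])/c["fx"],(p[1]-c["cy"])/c["fy"],1]);return q/np.linalg.norm(q)
                M=np.zeros((3,3));w=np.zeros(3)
                for c,p in ((C["top"],a[0]),(C["side"],b[0])):
                    q=d(c,p);Q=np.eye(3)-np.outer(q,q);M+=Q;w+=Q@c["t"]
                print("tri",np.linalg.solve(M,w).round(1))
E
python3 m.py
```

```text
top plate ((569.07666015625, -12.736038208007812), (314.52447509765625, 221.55096435546875), 85.37955474853516) red ((549.8385009765625, -227.5882110595703), (109.85366821289062, 236.77273559570312), 85.28540802001953)
   [277.7 181. ] [12 11 95] [648.   31.5]
   [294.1 206.1] [  93   24 1523] [567.2 -19.4]
   [260.9 229.7] [11 11 88] [493.8  85.9]
   [309.1 231.7] [11 11 90] [485.9 -65.6]
   z 46.0 81.0
   z 50.0 103.0
   z 52.0 83.0
   z 48.0 1682.0
side plate ((570.6508178710938, -16.473312377929688), (319.9386291503906, 221.68182373046875), 85.4205322265625) red ((541.0523071289062, -244.46051025390625), (141.24697875976562, 252.56260681152344), 85.5031967163086)
   [291.8 223. ] [  62   64 1371] [564.1 -43.8]
   [301.7 200.1] [12 11 96] [647.8  29.4]
   [249.7 207.3] [12 11 99] [493.9  83.5]
   [273.  237.8] [ 13  12 119] [485.8 -68.1]
   z 56.0 916.0
   z 57.0 78.0
   z 57.0 916.0
   z 58.0 916.0
tri [648.7  31.3  68.3]
tri [573.5 -22.2  48.4]
tri [494.3  85.7  68. ]
tri [486.4 -66.   67.7]
```

Measured: the plate's centre is about (570,-14.5) with its y axis about 4.7° off world y. The spacers stand at about z 68. Next I turn the wrist and set the fingers to about an 18 mm gap, so each ring nests between the tips.

Call:
arm_command(
  plan=[
    [-0.617,0,0,0,0.1795],
    [-0.617,0,0,0,0.1795],
    [-0.617,0,0,0,0.1795],
    [-0.617,0,0,0,0.1795],
    [-0.617,0,0,0,0.1795],
    [-0.617,0,0,0,0.1795],
    [-0.617,0,0,0,0.1795],
    [-0.617,0,0,0,0],
  ],
)

```text
clock: 1.1
eef_pos: [212.5, 507.1, 205.2]
eef_rot: [-3.141, 0.001, 1.489]
wrist_force: [0.7, -0.3, -0.8]
finger_gap: 19.3
finger_force: 0.0
```

```bash
cat > go.py <<'E'
from h import *
import sys
F=np.array([.082,.9966]);E=np.array([.9966,-.082]);P0=np.array([570,-14.5])
def go(lx,ly,z):
    s=manip.read_state(); p=np.array(s["eef_pos"]); r=R.from_euler("xyz",s["eef_rot"]).as_matrix()
    t=np.r_[P0+lx*E+ly*F,z]; l=(p[:2]-P0)
    print("t",round(s["clock"],2),"tcp",p.round(1),"yaw",round(s["eef_rot"][2],3),"local",(l@E).round(1),(l@F).round(1),"gap",round(s["finger_gap"],1),"F",np.round(s["wrist_force"],1),"target",t.round(1),"tool shift mm",(r.T@(t-p)).round(1),"j",np.round(s["joints"],2))
if __name__=="__main__": go(*map(float,sys.argv[1:4]))
E
python3 go.py -79.5 -20 110
```

```text
t 1.1 tcp [212.5 507.1 205.2] yaw 1.489 local -399.0 490.6 gap 19.3 F [ 0.7 -0.3 -0.8] target [489.1 -27.9 110. ] tool shift mm [-510.7  319.2   95.4] j [ 1.11  0.3   1.52 -0.    1.32  1.19]
```

Call:
arm_command(
  plan=[
    [-0.617,-0.034,0.0213,0,0],
    [-0.617,-0.034,0.0213,0,0],
    [-0.617,-0.034,0.0213,0,0],
    [-0.617,-0.034,0.0213,0,0],
    [-0.617,-0.034,0.0213,0,0],
    [-0.617,-0.034,0.0213,0,0],
    [-0.617,-0.034,0.0213,0,0],
    [-0.617,-0.034,0.0213,0,0],
    [-0.617,-0.034,0.0213,0,0],
    [-0.617,-0.034,0.0213,0,0],
    [-0.617,-0.034,0.0213,0,0],
    [-0.617,-0.034,0.0213,0,0],
    [-0.617,-0.034,0.0213,0,0],
    [-0.617,-0.034,0.0213,0,0],
    [-0.617,-0.034,0.0213,0,0],
    [-0.617,0,0,0.04,0],
    [-0.617,0,0,0.04,0],
    [-0.617,0,0,0.015,0],
    [-0.617,0,0,0,0],
  ],
)

```text
clock: 3.48
eef_pos: [488.9, -27.3, 110.4]
eef_rot: [-3.141, -0.0, 1.49]
wrist_force: [-0.9, -0.3, 1.3]
finger_gap: 18.2
finger_force: 0.0
```

```bash
python3 go.py -79.5 -20 65; python3 - <<'E'
from h import *
a=cam("wrist")["img"]; b=cam("top")["img"][140:270,190:400]
cv2.imwrite("pics/w1.png",np.hstack([cv2.resize(a,(400,300)),cv2.resize(b,(400,300))]))
E
```

```text
t 3.48 tcp [488.9 -27.3 110.4] yaw 1.49 local -79.8 -19.4 gap 18.2 F [-0.9 -0.3  1.3] target [489.1 -27.9  65. ] tool shift mm [-0.6  0.3 45.4] j [-0.13  0.27  1.79 -0.    1.08 -0.05]
```

View pics/w1.png

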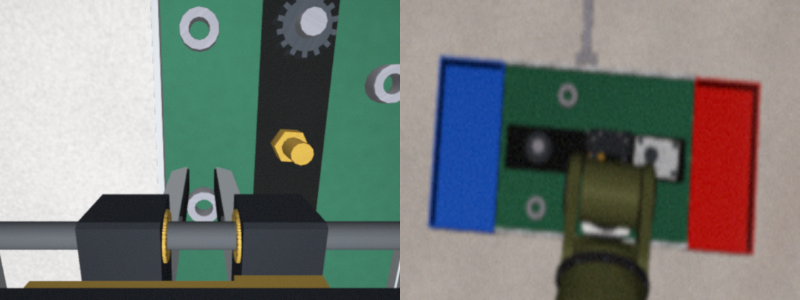

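The wrist view shows S2 between the fingers at about (203,207), with the tips at about row 170. S1 is at (199,28). I'll cast these pixels into plate coordinates to confirm clearance before going down.

```bash
python3 - <<'E'
from go import *
c=cam("wrist")
for n,u,v,z in (("S2",203,207,74),("S1",199,28,74),("S3",387,84,74),("tipL",185,170,110.4),("tipR",220,170,110.4)):
    p=ray(c,u*1.4,v*1.4,z); l=p[:2]-P0; print(n,p.round(1),(l@E).round(1),(l@F).round(1))
# plate rim left edge
for u,v in ((160,10),(163,150)):
    p=ray(c,u*1.4,v*1.4,70); l=p[:2]-P0; print("rim",(l@E).round(1),(l@F).round(1))
E
```

```text
S2 [489.  -70.2  74. ] -76.2 -62.1
S1 [498.1  81.8  74. ] -79.6 90.0
S3 [648.1  26.9  74. ] 74.4 47.7
tipL [479.3 -21.2 110.4] -89.9 -14.1
tipR [505.  -23.3 110.4] -64.0 -14.1
rim -110.1 103.8
rim -111.7 -9.1
```

Relative to the tips, S2 is well centred and about 43 mm ahead. I'll descend and sweep.

Call:
arm_command(
  plan=[
    [-0.617,0,0,0.025,0],
    [-0.617,0,0,0.021,0],
    [-0.617,0,0,0,0],
    [-0.617,-0.008,0,0,0],
    [-0.617,-0.008,0,0,0],
    [-0.617,-0.008,0,0,0],
    [-0.617,-0.01,0,0,0],
    [-0.617,-0.01,0,0,0],
    [-0.617,-0.01,0,0,0],
    [-0.617,-0.01,0,0,0],
    [-0.617,-0.01,0,0,0],
    [-0.617,-0.01,0,0,0],
    [-0.617,-0.01,0,0,0],
    [-0.617,0,0,0,0],
  ],
)

```text
clock: 5.38
eef_pos: [481.1, -121.7, 64.4]
eef_rot: [-3.141, 0.0, 1.487]
wrist_force: [0.5, -0.1, -0.2]
finger_gap: 17.7
finger_force: 0.0
```

```bash
python3 go.py -79.5 -185 64.5; python3 - <<'E'
from h import *
a=cam("wrist")["img"]; b=cam("side")["img"][150:320,200:400]
cv2.imwrite("pics/w2.png",np.hstack([cv2.resize(a,(400,300)),cv2.resize(b,(400,300))]))
E
```

```text
t 5.38 tcp [ 481.1 -121.7   64.4] yaw 1.487 local -79.8 -114.1 gap 17.7 F [ 0.5 -0.1 -0.2] target [ 475.6 -192.4   64.5] tool shift mm [-70.9   0.4  -0.1] j [-0.32  0.35  1.81 -0.    0.98 -0.24]
```

View pics/w2.png

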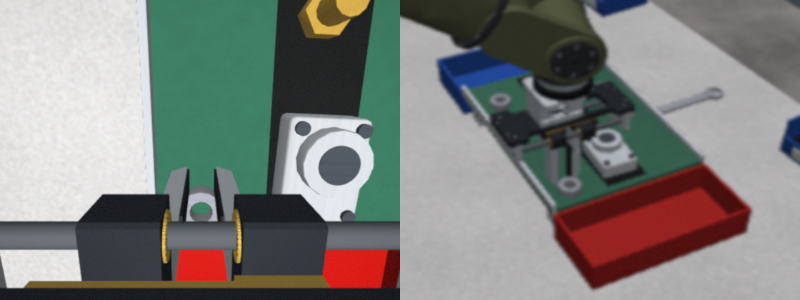

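The ring (about (202,207) in the wrist view, (568,184) in the side view) is nested at the tips and near the edge. I'll push it over, then rise.

Call:
arm_command(
  plan=[
    [-0.617,-0.01,0,0,0],
    [-0.617,-0.01,0,0,0],
    [-0.617,-0.01,0,0,0],
    [-0.617,-0.01,0,0,0],
    [-0.617,-0.01,0,0,0],
    [-0.617,-0.01,0,0,0],
    [-0.617,-0.01,0,0,0],
    [-0.617,-0.005,0,0,0],
    [-0.617,0,0,0,0],
    [-0.617,0,0,0,0],
  ],
)

```text
clock: 6.72
eef_pos: [475.0, -195.6, 64.5]
eef_rot: [-3.142, -0.0, 1.488]
wrist_force: [-0.1, 0.1, -0.8]
finger_gap: 18.2
finger_force: 0.0
```

```bash
python3 go.py -83 130 110; python3 - <<'E'
from h import *
a=cam("wrist")["img"]; b=cam("side")["img"][150:320,200:400]
cv2.imwrite("pics/w3.png",np.hstack([cv2.resize(a,(400,300)),cv2.resize(b,(400,300))]))
E
```

```text
t 6.72 tcp [ 475.  -195.6   64.5] yaw 1.488 local -79.8 -188.3 gap 18.2 F [-0.1  0.1 -0.8] target [497.9 121.9 110. ] tool shift mm [318.3  -3.3 -45.5] j [-0.46  0.39  1.76  0.    0.99 -0.38]
```

View pics/w3.png

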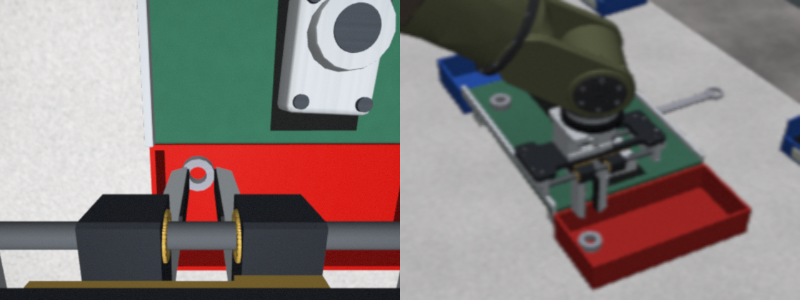

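S2 lies in the red bin (side view (590,240)). Next is S1: rise, go behind it and descend.

Call:
arm_command(
  plan=[
    [-0.617,0,0,-0.03,0],
    [-0.617,0,0,-0.03,0],
    [-0.617,0.032,-0.003,0,0],
    [-0.617,0.032,0,0,0],
    [-0.617,0.032,0,0,0],
    [-0.617,0.032,0,0,0],
    [-0.617,0.032,0,0,0],
    [-0.617,0.032,0,0,0],
    [-0.617,0.032,0,0,0],
    [-0.617,0.032,0,0,0],
    [-0.617,0.032,0,0,0],
    [-0.617,0.032,0,0,0],
    [-0.617,0,0,0.03,0],
    [-0.617,0,0,0.03,0],
    [-0.617,0,0,0,0],
  ],
)

```text
clock: 8.7
eef_pos: [497.5, 123.5, 63.2]
eef_rot: [-3.139, 0.001, 1.489]
wrist_force: [0.3, 0.4, 0.9]
finger_gap: 17.9
finger_force: 0.0
```

```bash
python3 go.py -83 130 64.5; python3 - <<'E'
from h import *
a=cam("wrist")["img"]; b=cam("side")["img"][150:320,200:400]
cv2.imwrite("pics/w4.png",np.hstack([cv2.resize(a,(400,300)),cv2.resize(b,(400,300))]))
E
```

```text
t 8.7 tcp [497.5 123.5  63.2] yaw 1.489 local -83.5 131.6 gap 17.9 F [0.3 0.4 0.9] target [497.9 121.9  64.5] tool shift mm [-1.6  0.5 -1.3] j [ 0.17  0.39  1.76 -0.    0.99  0.25]
```

View pics/w4.png

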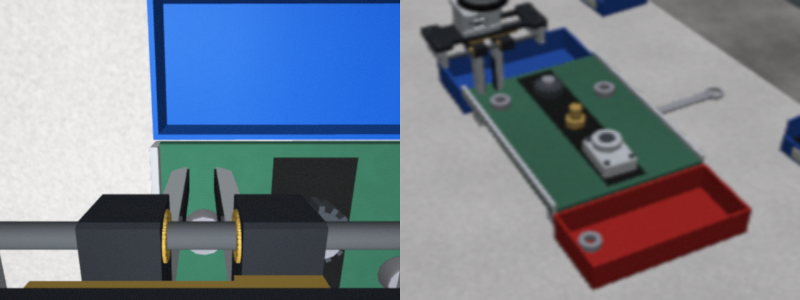

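Call:
arm_command(
  plan=[
    [-0.617,-0.006,0,-0.0005,0],
    [-0.617,-0.006,0,0,0],
    [-0.617,-0.006,0,0,0],
    [-0.617,-0.01,0,0,0],
    [-0.617,-0.012,0,0,0],
    [-0.617,-0.012,0,0,0],
    [-0.617,-0.012,0.001,0,0],
    [-0.617,-0.012,0.001,0,0],
    [-0.617,-0.012,0.001,0,0],
    [-0.617,-0.012,0,0,0],
    [-0.617,-0.012,0,0,0],
    [-0.617,-0.012,0,0,0],
    [-0.617,-0.012,0,0,0],
    [-0.617,-0.012,0,0,0],
    [-0.617,-0.012,0,0,0],
    [-0.617,-0.012,0,0,0],
    [-0.617,-0.012,0,0,0],
    [-0.617,-0.012,0,0,0],
    [-0.617,-0.012,0,0,0],
    [-0.617,-0.012,0,0,0],
  ],
)

```text
clock: 11.3
eef_pos: [483.2, -96.9, 64.9]
eef_rot: [-3.142, 0.0, 1.488]
wrist_force: [-0.1, 0.9, 0.6]
finger_gap: 18.0
finger_force: 0.4
```

Call:
arm_command(
  plan=[
    [-0.617,-0.01,0,0,0],
    [-0.617,-0.01,0,0,0],
    [-0.617,-0.01,0,0,0],
    [-0.617,-0.01,0,0,0],
    [-0.617,-0.01,0,0,0],
    [-0.617,-0.01,0,0,0],
    [-0.617,-0.01,0,0,0],
    [-0.617,-0.01,0,0,0],
    [-0.617,-0.01,0,0,0],
    [-0.617,-0.005,0,0,0],
    [-0.617,0,0,0,0],
    [-0.617,0,0,0,0],
  ],
)

```text
clock: 12.8
eef_pos: [475.4, -190.6, 64.9]
eef_rot: [-3.142, -0.0, 1.488]
wrist_force: [-0.4, 0.1, -0.4]
finger_gap: 18.2
finger_force: 0.0
```

```bash
python3 go.py 74.5 88 125; python3 - <<'E'
from h import *
a=cam("wrist")["img"]; b=cam("side")["img"][150:320,200:400]
cv2.imwrite("pics/w5.png",np.hstack([cv2.resize(a,(400,300)),cv2.resize(b,(400,300))]))
E
```

```text
t 12.8 tcp [ 475.4 -190.6   64.9] yaw 1.488 local -79.8 -183.2 gap 18.2 F [-0.4  0.1 -0.4] target [651.5  67.1 125. ] tool shift mm [271.3 154.2 -60.1] j [-0.45  0.38  1.77  0.    0.99 -0.37]
```

View pics/w5.png

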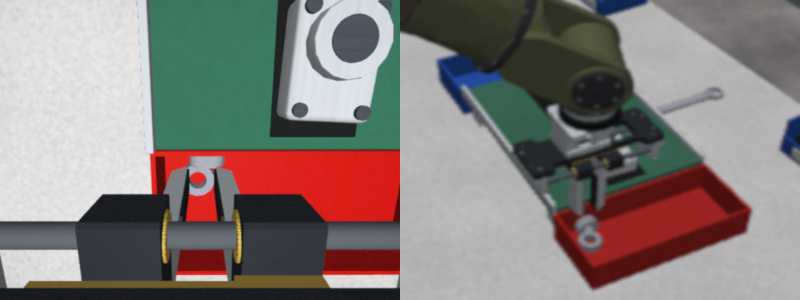

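S1 is in the bin, tilted against the near wall and next to S2. I'll check its height later. Now S3: rise, cross over, and get behind it.

Call:
arm_command(
  plan=[
    [-0.617,0,0,-0.04,0],
    [-0.617,0,0,-0.04,0],
    [-0.617,0.0271,0.0154,0,0],
    [-0.617,0.0271,0.0154,0,0],
    [-0.617,0.0271,0.0154,0,0],
    [-0.617,0.0271,0.0154,0,0],
    [-0.617,0.0271,0.0154,0,0],
    [-0.617,0.0271,0.0154,0,0],
    [-0.617,0.0271,0.0154,0,0],
    [-0.617,0.0271,0.0154,0,0],
    [-0.617,0.0271,0.0154,0,0],
    [-0.617,0.0271,0.0154,0,0],
    [-0.617,0,0,0.035,0],
    [-0.617,0,0,0,0],
  ],
)

```text
clock: 14.65
eef_pos: [649.8, 67.0, 107.4]
eef_rot: [-3.137, 0.001, 1.489]
wrist_force: [0.5, 0.3, 0.8]
finger_gap: 18.4
finger_force: 0.0
```

```bash
python3 go.py 74.5 88 64.5; python3 - <<'E'
from h import *
c=cam("side"); b=c["img"][150:320,200:400]; a=cam("wrist")["img"]
cv2.imwrite("pics/w6.png",np.hstack([cv2.resize(a,(400,300)),cv2.resize(b,(400,300))]))
# bin contents: heights of non-red points inside the bin
for n in ("side","top"):
    c=cam(n); P=cloud(c); h=cv2.cvtColor(c["img"],cv2.COLOR_BGR2HSV)
    d=P[...,:2]-np.array([550.5,-229]); x=d@np.array([.9966,-.082]); y=d@np.array([.082,.9966])
    m=(abs(x)<113)&(abs(y)<49)&(h[...,1]<110)&(P[...,2]<75)
    print(n,m.sum(),"x",x[m].min().round(),x[m].max().round(),"y",y[m].min().round(),y[m].max().round(),"z",np.percentile(P[m][:,2],[1,25,50,75,99]).round())
E
```

```text
t 14.65 tcp [649.8  67.  107.4] yaw 1.489 local 72.9 87.7 gap 18.4 F [0.5 0.3 0.8] target [651.5  67.1  64.5] tool shift mm [ 0.3  1.8 42.9] j [ 0.05  0.62  1.3  -0.    1.23  0.13]
side 205 x -98.0 -55.0 y -2.0 48.0 z [ 4. 14. 18. 26. 36.]
top 93 x -98.0 -64.0 y 5.0 47.0 z [ 1. 14. 19. 30. 37.]
```

View pics/w6.png

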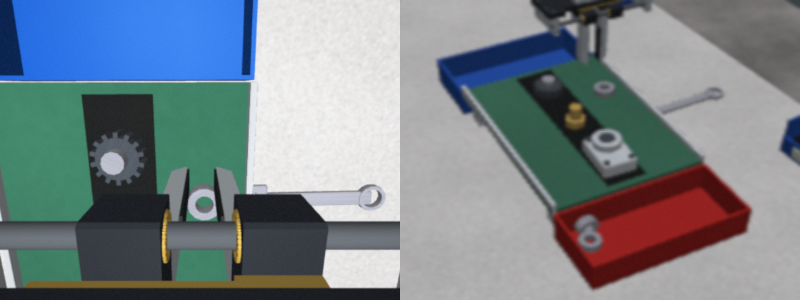

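S1 and S2 top out at 37 mm, so their centres are well below 42 mm. S3 is centred between the tips at (204,204). I'll descend and sweep.

Call:
arm_command(
  plan=[
    [-0.617,0,0.001,0.025,0],
    [-0.617,0,0,0.0175,0],
    [-0.617,0,0,0,0],
    [-0.617,-0.006,0,0,0],
    [-0.617,-0.006,0,0,0],
    [-0.617,-0.006,0,0,0],
    [-0.617,-0.01,0,0,0],
    [-0.617,-0.012,0,0,0],
    [-0.617,-0.012,0,0,0],
    [-0.617,-0.012,0,0,0],
    [-0.617,-0.012,0,0,0],
    [-0.617,-0.012,0,0,0],
    [-0.617,-0.012,0,0,0],
    [-0.617,-0.012,0,0,0],
    [-0.617,-0.012,0,0,0],
    [-0.617,-0.012,0,0,0],
    [-0.617,-0.012,0,0,0],
    [-0.617,-0.012,0,0,0],
    [-0.617,-0.012,0,0,0],
    [-0.617,-0.012,0,0,0],
  ],
)

```text
clock: 17.35
eef_pos: [637.0, -117.7, 67.4]
eef_rot: [3.142, -0.0, 1.488]
wrist_force: [-1.3, 2.0, 0.9]
finger_gap: 18.2
finger_force: 0.5
```

Call:
arm_command(
  plan=[
    [-0.617,-0.01,0,0,0],
    [-0.617,-0.01,0,0,0],
    [-0.617,-0.01,0,0,0],
    [-0.617,-0.01,0,0,0],
    [-0.617,-0.01,0,0,0],
    [-0.617,-0.01,0,0,0],
    [-0.617,-0.01,0,0,0],
    [-0.617,-0.01,0,0,0],
    [-0.617,-0.01,0,0,0],
    [-0.617,0,0,0,0],
    [-0.617,0,0,0,0],
  ],
)

```text
clock: 18.73
eef_pos: [629.7, -206.4, 67.4]
eef_rot: [-3.142, -0.0, 1.488]
wrist_force: [0.2, -0.4, 0.2]
finger_gap: 17.7
finger_force: 0.0
```

```bash
python3 go.py 74.5 -186 64.5
```

```text
t 18.73 tcp [ 629.7 -206.4   67.4] yaw 1.488 local 75.2 -186.3 gap 17.7 F [ 0.2 -0.4  0.2] target [ 629.  -206.    64.5] tool shift mm [ 0.3 -0.7  2.9] j [-0.37  0.68  1.3   0.    1.17 -0.29]
```

Now rise clear and check the result.

Call:
arm_command(
  plan=[
    [-0.617,0,0,-0.04,0],
    [-0.617,0,0,-0.04,0],
    [-0.617,0.03,0,-0.03,0],
    [-0.617,0.04,0,-0.02,0],
    [-0.617,0.04,0,0,0],
    [-0.617,0.04,0,0,0],
    [-0.617,0.04,0,0,0],
    [-0.617,0,0,0,0],
    [-0.617,0,0,0,0],
  ],
)

```text
clock: 19.85
eef_pos: [645.2, -17.4, 197.4]
eef_rot: [-3.142, 0.0, 1.489]
wrist_force: [-0.5, -0.1, 0.1]
finger_gap: 18.3
finger_force: 0.0
```

```bash
python3 - <<'E'
from h import *
c=cam("side"); b=c["img"][80:400,160:460]; t=cam("top")["img"][140:270,190:400]
cv2.imwrite("pics/w7.png",np.hstack([cv2.resize(t,(400,300)),cv2.resize(b,(400,427))[:300] if 0 else cv2.resize(b,(400,300))]))
for n in ("side","top"):
    c=cam(n); P=cloud(c); h=cv2.cvtColor(c["img"],cv2.COLOR_BGR2HSV)
    d=P[...,:2]-np.array([550.5,-229]); x=d@np.array([.9966,-.082]); y=d@np.array([.082,.9966])
    for s in (-1,1):
        m=(abs(x)<113)&(x*s>0)&(abs(y)<49)&(h[...,1]<110)&(P[...,2]<75)
        if m.any(): print(n,s,m.sum(),"x",x[m].min().round(),x[m].max().round(),"y",y[m].min().round(),y[m].max().round(),"z",np.percentile(P[m][:,2],[1,50,99]).round())
E
```

```text
side -1 204 x -98.0 -55.0 y -1.0 49.0 z [ 1. 18. 36.]
side 1 104 x 59.0 100.0 y -0.0 34.0 z [ 3. 16. 21.]
top -1 93 x -98.0 -64.0 y 5.0 47.0 z [-3. 21. 39.]
top 1 56 x 59.0 91.0 y 3.0 34.0 z [ 1. 15. 23.]
```

View pics/w7.png

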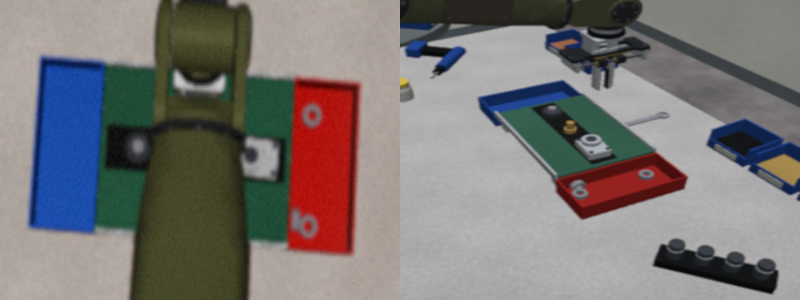

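All three spacers lie at rest in the red bin, at (312,115), (308,226) and (295,218). The other parts look undisturbed and the gripper is clear, so I'm handing in.

```bash
python3 -c "
from cell import ticket; print(ticket.sign_off())"
```

```text
the job is handed in; nothing more can be done
None
```

I swept all three spacers into the red bin without visibly moving anything else and handed the job in at about 20 s; sign-off returned no verdict.

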